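Set the fence stop and counter-hold its clamp bolt

TASK

On the fence jig, turn the round knob little by little until the bar's pointer lines up with the tip of the setting mark on the rule, and let go of the knob. The nut driver is slowly dragging the clamp bolt round: reach down into the narrow gap between the steel bracket and the wooden fence, grip the hidden hex bolt head firmly and stop it turning. Finish while still holding the head still, with the pointer still on the mark and the loose things on the bench and jig left where they are.

Things in the scene. Friction and masses are not known exactly. Their poses are not given: they have to be found in the camera images.
- jig: Fence jig fixed to the bench: plywood base 260 x 360 x 18 mm. Origin: centre of the base's underside on the bench; x runs away from the robot, y (left) along fence and bracket, z up; only its yaw varies. Jig coordinates below are in this frame, in mm. Wooden fence: upright board, x 68 to 96, y -180 to 180, top z 112.
- bracket_top (a point): Middle of the top edge of the steel bracket, jig (23, -85, 112): upright plate, x 20 to 26, y -170 to 0, z 18 to 112 (a second short plate at y 115 to 165, top z 75). The aluminium stop bar lies along its front, x -3 to 20: y -160 to 60 with top z 105, then to y 150 with top z 75; it moves along y with the knob.
- driver (a point): Middle of the nut driver's body, jig (-110, -85, 87): a cylinder 45 mm across lying along the jig's x, x -177 to -42, on a plywood cradle (top z 100), fixed.
- gap (a point): Point at the mouth of the narrow gap between bracket and fence, straight above the bolt head: jig (47, -85, 112), the middle of the 42 mm wide gap (x 26 to 68). The gap is open upward and along y (nothing in it but the bolt head and its round spacer), floor at z 18. Axes as the jig's.
- bolt_head (a point): Centre of the steel hex bolt head in the gap, jig (43, -85, 87), 25 mm below the tops of bracket and fence. 24 mm across flats, 14 mm thick along the bolt axis (jig x 36 to 50); a 26 mm round spacer joins it to the bracket. x = bolt axis = jig x; the frame turns with the bolt; when y is along the jig's y (or 60 deg multiples from it) two flats face the jig's +y and -y.
- bolt (a joint): Angle of the bolt about the jig's x axis, rad. The nut driver drags it round with a steady torque of 0.1 N m in the positive sense against a stiff viscous drag, at about 0.05 rad/s; held firmly, it stops (the driver's clutch slips). It does not move along or across.
- knob_grip (a point): Point on the axis of the round black knob at the height to grip, jig (-93, 90, 80). The knob: upright cylinder 38 to 40 mm across with fine flutes, from z 60 to 92, a thin disc on top to 94; axis vertical. Gear housing 60 x 60 mm under it, top z 56; beside it towards the bar the rule block, top z 40. Free all round above z 60 for 55 mm.
- knob (a joint): Knob angle, rad; grows clockwise seen from above; range -0.2 to 4.2. Turning takes about 0.06 N m; it stays where it is left. 1 rad moves the bar and its pointer 10 mm toward the jig's +y.
- pointer_tip (a point): Tip of the dark steel pointer that hangs from the bar over the rule, at jig x -31, z 45; moves along the jig's y with the knob (y 70 mm at knob angle 0). It starts 7 to 30 mm to the -y side of the mark.
- mark_tip (a point): Tip of the setting mark, a small dark steel clip fixed on the rule, pointing to the bar: jig x about -33, z about 45. Aligned means that the pointer tip has the same jig y as this tip. Axes as the jig's.
- pencil: Flat carpenter's pencil, loose, 125 x 14 x 8 mm, lying on the jig's base; leave alone. Origin: under its middle.
- offcut: Loose wood offcut 50 x 45 x 22 mm on the jig's base; leave alone. Origin: under its middle.
- square: Loose try square on the bench, stock 120 mm, blade 200 mm; leave alone. Origin: under the stock.
- glue: Glue bottle, 60 mm across, 170 mm high; leave alone. Origin: centre of its underside.
- tape: Tape measure 70 x 38 x 62 mm; leave alone. Origin: centre of its underside.
- hammer: Hammer 260 mm long lying on the bench; leave alone. Origin: under its handle and head.
- tin: Open steel tin, 80 mm across, 60 mm high; leave alone. Origin: centre of its underside.

How it is judged:
By the outcome, as a careful person would: the job done as asked, in the order asked, and still so for the second after the job is handed in, while the arm keeps its last pose, push and grip.
It also fails if it takes over 61 s, if anything falls off the work surface, if the arm or the gripper's body presses on something with over 40 N, if the wrist force passes 120 N, or if a joint passes its speed limit or range.

ROBOT

A 6-joint arm with a two-finger parallel gripper is mounted at the origin on the work surface. World frame = base frame: x ahead of the robot, y to its left, z up, the work surface at z = 0. Lengths are in m, angles in rad, forces in N, time in s.
With the tool pointing down it reaches from about 0.3 to 0.775 m from the base axis. Payload 14.6 kg.
Tool frame: the origin (TCP) lies midway between the tips of the shut fingers; the grasp point (between the pads) lies 19 mm behind it (ctrl.grip_depth is the distance from the TCP to the grasp point, in m); z points along the fingers, x is the direction in which the jaws open and shut, and the axes are right-handed (so a half turn about z gives the same grasp; the last joint's range is limited). The gripper opens to 94 mm and grips with 3 to 60 N. Pads are 16 mm wide; open, the fingers measure 119 mm over their backs; the gripper's body (75 mm by 177 mm) begins 78 mm behind the grasp point.
Start: joints at [1.272, 0.3, 1.521, -0, 1.321, -0.067], TCP at [0.126, 0.535, 0.205] pointing down, gripper open.
Joint ranges: [-3.03, 3.03], [-0.79, 2.21], [0.23, 2.52], [-1.04, 4.18], [0, 3.07], [-2.55, 2.55]. Speed limits (rad/s): [2.22, 2.22, 2.57, 3.14, 3.14, 3.14].

INTERFACE

Orientations are given as [roll, pitch, yaw] about the fixed x, y, z axes, in that order (R = Rz(yaw) Ry(pitch) Rx(roll)).
In Python, from station import ctrl gives the robot as it stands.
- The arm moves only by the tool play_rows, never from a script. Its argument "steps" is a list that holds one entry, the list of rows, each a list of 7 numbers: the shift along the tool's x, y, z in cm, then the turn, a rotation vector about the tool's x, y, z in rad, then the opening, from 0 (shut) to 1 (fully open). In form: [[[x, y, z, ax, ay, az, hand], ...]]. A call has 1 to 20 rows; each row is the pose to reach, as a shift and turn from the pose measured when the call began, along the tool's axes at that moment; what a row does not reach only later rows make up. A row lasts 1/12 s, in which the tool goes at most 41.7 mm and 7.16 degrees, less where a joint would pass 70% of its speed; a pose out of reach is approached as far as the arm can. A call with a gripper value outside its range is refused whole. The fingers move at their own pace and stop on an object; "force" is the grip in N (left out, the last holds). Time passes only in rows, so rows that repeat a pose let the fingers close. It gives the time, the measured TCP pose, the force and the opening at its end, in the units of the state.
- ctrl.get_obs(): the state, without advancing time (a new reading comes with each control period).
- ctrl.camera(name): name is "side" or "top"; returns a dict with "frame" (384x512x3 uint8, blue, green, red), "fovy" (degrees; the focal length in pixels is half the picture's height over the tangent of half this angle, whatever the lens; pixels are square), "cx", "cy" (the principal point, pixels), "world_to_cam" (4x4, takes a point from world to camera coordinates). Camera axes: x right, y up, looking along -z (the intrinsics and any distortion apply to the point x, -y, -z); pixel columns grow to the right and rows downward; lengths in m; the calibration is good to about 2 mm. A picture is of the moment at which its call begins. There is no depth.
- ctrl.hand_in(): hands the job in, once; it reports no verdict.
The state is a dict: "time_s": time; "qpos": joint angles; "joint_vel": joint speeds; "tau": joint torques, N m; "ee_pos": TCP position; "eef_rot": TCP orientation; "force": force on the tool from outside, world axes, zero at the start; "moment": the same for the moment, N m; "grip_width": finger opening in m.
Only numpy, scipy, OpenCV 4.12 (cv2) and the standard library are available. Lean on these libraries where they do the work, as an engineer would, in place of code of your own. Each camera call takes 0.05 s, during which the arm holds its last target. There are 200 camera calls.

## Working session

There is one attempt and no reset: what is moved stays moved. The work goes in short steps, Python scripts to look and compute and a tool call to move; the robot and the scene stay as the last step left them, time stands still between calls to the robot, and variables do not carry over. Pictures are saved under pics/ and viewed, about 8 in all and at most 12, crops included, and the job is handed in when it is done.

Besides the shell and the picture viewer there is one more tool, called after "Request:" as name(argument=value, ...) on one line, values as JSON. play_rows: Moves the arm, as the interface text tells. Its arguments: {"type":"object","properties":{"steps":{"type":"array"},"force":{"type":"number"}},"required":["steps"]}

```bash
mkdir -p pics; ls
python3 - <<'E'
from station import ctrl
import cv2,numpy as np
for n in("side","top"):
    c=ctrl.camera(n); cv2.imwrite(f"pics/{n}0.png",cv2.resize(c["frame"],(800,600),interpolation=cv2.INTER_CUBIC))
    print(n,{k:v for k,v in c.items() if k!="frame"})
print(ctrl.get_obs(),ctrl.grip_depth)
E
```

```text
pics
side {'fovy': 44.491519295881076, 'cx': 249.6321216017015, 'cy': 195.96141301221232, 'world_to_cam': array([[ 0.93890196, -0.34368711,  0.01850071, -0.45208855],
       [ 0.19738532,  0.58170394,  0.7890878 , -0.15508277],
       [-0.28196124, -0.73722432,  0.61400176, -1.50472631],
       [ 0.        ,  0.        ,  0.        ,  1.        ]])}
top {'fovy': 53.614632878596105, 'cx': 254.6914038898794, 'cy': 190.01131746774848, 'world_to_cam': array([[ 0.0131567 , -0.99988534,  0.00749657, -0.01858519],
       [ 0.99970172,  0.01330782,  0.02047845, -0.46350753],
       [-0.02057587,  0.00722491,  0.99976219, -1.07601445],
       [ 0.        ,  0.        ,  0.        ,  1.        ]])}
{'time_s': 0.1, 'qpos': array([ 1.27239533e+00,  3.00398454e-01,  1.52148792e+00,  2.45605375e-06,
        1.32069081e+00, -6.66306376e-02]), 'joint_vel': array([ 4.23301780e-04, -5.93341749e-04, -3.50901530e-03, -3.77401253e-04,
       -2.68471949e-04,  2.12373868e-06]), 'tau': array([ 3.60776845e-03, -5.32643402e+01, -3.53289235e+01,  7.10548251e-02,
        2.33801227e-02, -1.57870609e-04]), 'ee_pos': array([0.12628922, 0.53507828, 0.20496558]), 'eef_rot': array([-3.14152473e+00,  9.82189345e-04,  1.33902539e+00]), 'force': array([-0.05384453, -0.46981663,  0.64437016]), 'moment': array([-0.02496361,  0.01849871,  0.02851083]), 'grip_width': 0.09398081847014458} 0.0188
```

View pics/top0.png

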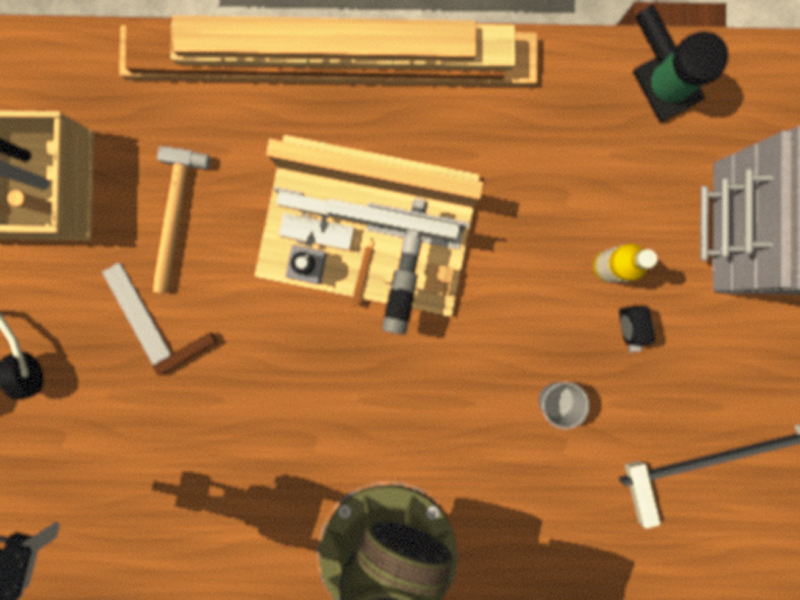

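View pics/side0.png

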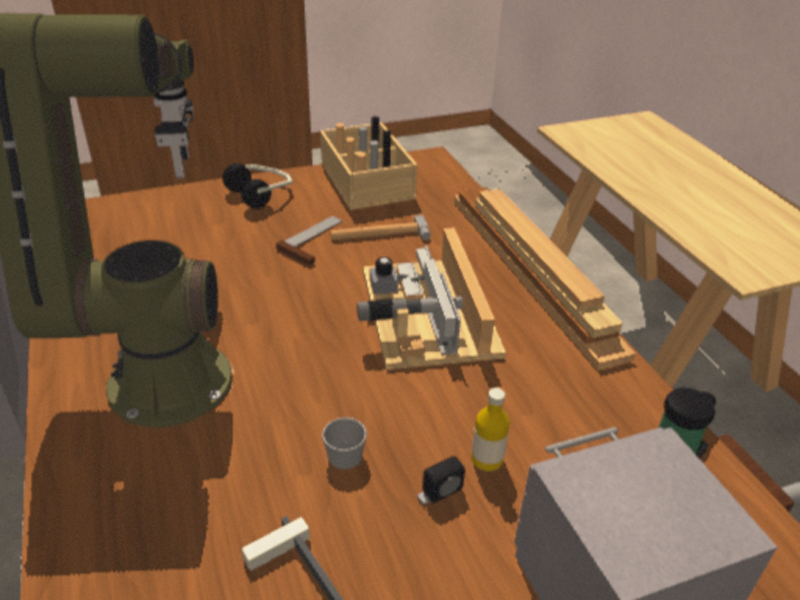

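Run:
```python
from station import ctrl
import cv2,numpy as np
B={"side":(225,140,110,100,6),"top":(155,80,160,128,5)}
for n in B:
    f=np.mean([ctrl.camera(n)["frame"].astype(float) for _ in range(3)],0).astype(np.uint8)
    x,y,w,h,s=B[n]
    im=cv2.resize(f[y:y+h,x:x+w],None,fx=s,fy=s,interpolation=cv2.INTER_LANCZOS4)
    for i in range(0,w,10): cv2.line(im,(i*s,0),(i*s,6),(0,0,255),1); cv2.putText(im,str(x+i),(i*s,16),0,.35,(0,0,255),1)
    for i in range(0,h,10): cv2.line(im,(0,i*s),(6,i*s),(0,0,255),1); cv2.putText(im,str(y+i),(8,i*s+4),0,.35,(0,0,255),1)
    cv2.imwrite(f"pics/{n}1.png",im)
```

```text
(no output)
```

View pics/top1.png

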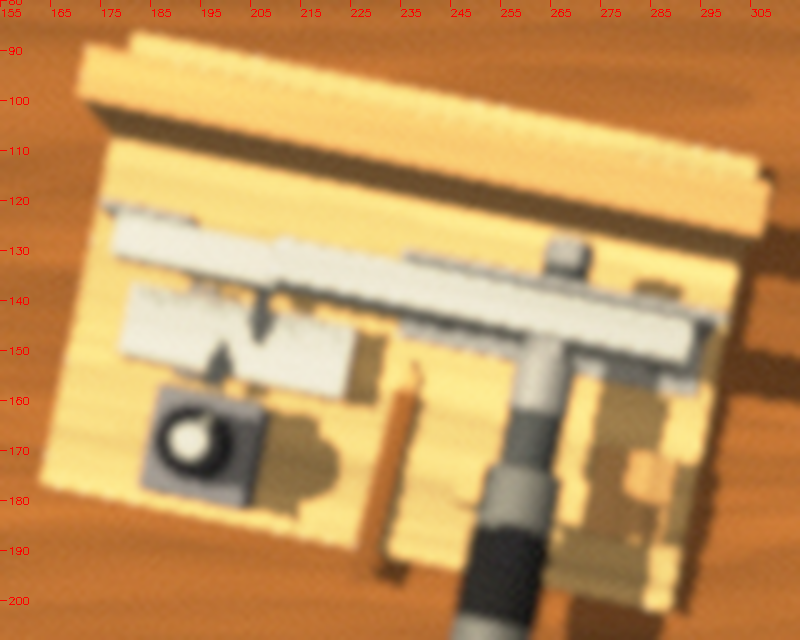

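View pics/side1.png

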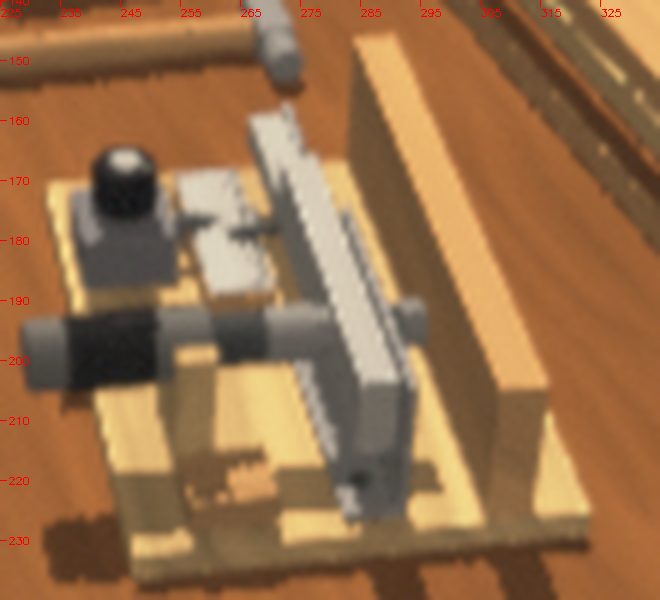

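```bash
cat > h.py <<'E'
import numpy as np, json
from station import ctrl
from scipy.optimize import least_squares
def cams():
    return {n:{k:v for k,v in ctrl.camera(n).items() } for n in("side","top")}
def proj(c,P):
    q=c["world_to_cam"][:3,:3]@P+c["world_to_cam"][:3,3]
    f=192/np.tan(np.radians(c["fovy"]/2)); return np.array([c["cx"]+f*q[0]/-q[2],c["cy"]-f*q[1]/-q[2]])
def j2w(p,J):
    x,y,a=p; X,Y,Z=np.array(J)/1000
    return np.array([x+np.cos(a)*X-np.sin(a)*Y,y+np.sin(a)*X+np.cos(a)*Y,Z])
def crop2px(n,u,v):
    x,y,s={"side":(225,140,6),"top":(155,80,5)}[n]
    return np.array([x+(u+.5)/s-.5,y+(v+.5)/s-.5])
E
python3 - <<'E'
from h import *
C=cams()
D=[("top",77,97,(68,180,112)),("top",762,236,(68,-180,112)),("top",85,44,(96,180,112)),("top",772,182,(96,-180,112)),
("top",40,485,(-130,180,18)),("top",672,612,(-130,-180,18)),("top",193,440,(-93,90,88)),
("side",355,38,(68,180,112)),("side",497,387,(68,-180,112)),("side",547,385,(96,-180,112)),("side",397,37,(96,180,112)),
("side",50,183,(-130,180,18)),("side",133,560,(-130,-180,18)),("side",588,515,(130,-180,18)),("side",125,160,(-93,90,94))]
r=lambda p:np.concatenate([proj(C[n],j2w(p,J))-crop2px(n,u,v) for n,u,v,J in D])
s=least_squares(r,[.5,0,-.2],loss="soft_l1")
print(s.x);print(r(s.x).reshape(-1,2).round(1).tolist())
p=s.x
for n,u,v in[("top",260,342),("top",220,345),("side",228,233),("side",218,222)]:
    # solve jig x,y at z45
    t=least_squares(lambda q:proj(C[n],j2w(p,(q[0],q[1],45)))-crop2px(n,u,v),[-30,80]); print(n,t.x.round(1))
# knob free triangulation
t=least_squares(lambda q:np.concatenate([proj(C["top"],q)-crop2px("top",190,440),proj(C["side"],q)-crop2px("side",125,160)]),[.5,.1,.1]);print("knobtop",t.x)
t=least_squares(lambda q:np.concatenate([proj(C["top"],q)-crop2px("top",568,258),proj(C["side"],q)-crop2px("side",412,322)]),[.5,.1,.1]);print("bolt",t.x)
for J in[(-93,90,80),(-93,90,94),(43,-85,87),(47,-85,112)]:
  print(J,j2w(p,J).round(4))
json.dump(p.tolist(),open("jig.json","w"))
E
```

```text
[ 0.5923808   0.0449054  -0.18780899]
[[0.0, -0.1], [0.2, 0.2], [0.6, -0.1], [0.3, 0.4], [0.2, -0.2], [-0.5, -0.0], [-0.1, 0.3], [-0.3, -0.3], [0.5, 0.4], [0.6, -0.0], [-0.1, -0.7], [-1.0, -0.1], [-0.2, -0.8], [0.6, -0.7], [-0.2, -0.3]]
top [-30.  72.]
top [-36.   93.1]
side [-30.5  71.9]
side [-34.5  84.2]
knobtop [0.51847506 0.15123729 0.09217694]
bolt [ 0.6186636  -0.04580898  0.08689822]
(-93, 90, 80) [0.5178 0.1507 0.08  ]
(-93, 90, 94) [0.5178 0.1507 0.094 ]
(43, -85, 87) [ 0.6188 -0.0466  0.087 ]
(47, -85, 112) [ 0.6227 -0.0474  0.112 ]
```

Request:
play_rows(steps=[[[-28.4, 46.9, 5, 0, 0, 0, 0.65], [-28.4, 46.9, 5, 0, 0, 0, 0.65], [-28.4, 46.9, 5, 0, 0, 0, 0.65], [-28.4, 46.9, 5, 0, 0, 0, 0.65], [-28.4, 46.9, 5, 0, 0, 0, 0.65], [-28.4, 46.9, 5, 0, 0, 0, 0.65], [-28.4, 46.9, 5, 0, 0, 0, 0.65], [-28.4, 46.9, 5, 0, 0, 0, 0.65], [-28.4, 46.9, 5, 0, 0, 0, 0.65], [-28.4, 46.9, 5, 0, 0, 0, 0.65], [-28.4, 46.9, 5, 0, 0, 0, 0.65], [-28.4, 46.9, 5, 0, 0, 0, 0.65], [-28.4, 46.9, 5, 0, 0, 0, 0.65], [-28.4, 46.9, 5, 0, 0, 0, 0.65], [-28.4, 46.9, 5, 0, 0, 0, 0.65], [-28.4, 46.9, 5, 0, 0, 0, 0.65], [-28.4, 46.9, 5, 0, 0, 0, 0.65], [-28.4, 46.9, 5, 0, 0, 0, 0.65]]])

```text
time_s: 2.0
ee_pos: [0.5168, 0.1524, 0.1558]
eef_rot: [3.141, -0.0, 1.341]
force: [0.4, 0.4, 0.1]
grip_width: 0.0608
```

Request:
play_rows(steps=[[[-0.15, 0.14, 3, 0, 0, 0, 0.65], [-0.15, 0.14, 6, 0, 0, 0, 0.65], [-0.15, 0.14, 8, 0, 0, 0, 0.65], [-0.15, 0.14, 9.2, 0, 0, 0, 0.65], [-0.15, 0.14, 9.2, 0, 0, 0, 0.65], [-0.15, 0.14, 9.2, 0, 0, 0, 0.65], [-0.15, 0.14, 9.2, 0, 0, 0, 0.3], [-0.15, 0.14, 9.2, 0, 0, 0, 0.3], [-0.15, 0.14, 9.2, 0, 0, 0, 0.3], [-0.15, 0.14, 9.2, 0, 0, 0, 0.3]]], force=20)

```text
time_s: 2.83
ee_pos: [0.5185, 0.1512, 0.0648]
eef_rot: [3.14, -0.002, 1.341]
force: [4.2, 28.2, 1.7]
grip_width: 0.0379
```

Request:
play_rows(steps=[[[0, 0, 0, 0, 0, 0.0, 0.3], [0, 0, 0, 0, 0, 0.1, 0.3], [0, 0, 0, 0, 0, 0.2, 0.3], [0, 0, 0, 0, 0, 0.3, 0.3], [0, 0, 0, 0, 0, 0.4, 0.3], [0, 0, 0, 0, 0, 0.5, 0.3], [0, 0, 0, 0, 0, 0.6, 0.3], [0, 0, 0, 0, 0, 0.7, 0.3], [0, 0, 0, 0, 0, 0.8, 0.3], [0, 0, 0, 0, 0, 0.9, 0.3], [0, 0, 0, 0, 0, 1.0, 0.3], [0, 0, 0, 0, 0, 1.1, 0.3], [0, 0, 0, 0, 0, 1.2, 0.3], [0, 0, 0, 0, 0, 1.2, 0.3], [0, 0, 0, 0, 0, 1.2, 0.3]]])

```text
time_s: 4.08
ee_pos: [0.5178, 0.151, 0.0647]
eef_rot: [-3.141, -0.001, 0.143]
force: [-5.7, -1.3, 1.5]
grip_width: 0.0378
```

```bash
cat >> h.py <<'E'
import cv2
def snap(tag,n=3):
    "averaged crops of rule region, both views side by side, with px ticks"
    out=[]
    for c,(x,y,w,h,s) in {"top":(175,130,50,38,8),"side":(250,162,33,32,9.5)}.items():
        f=np.mean([ctrl.camera(c)["frame"].astype(float) for _ in range(n)],0).astype(np.uint8)
        im=cv2.resize(f[y:y+h,x:x+w],None,fx=s,fy=s,interpolation=cv2.INTER_CUBIC)
        for i in range(0,w,5): cv2.line(im,(int(i*s),0),(int(i*s),5),(0,0,255),1); cv2.putText(im,str(x+i),(int(i*s),14),0,.3,(0,0,255),1)
        for i in range(0,h,5): cv2.line(im,(0,int(i*s)),(5,int(i*s)),(0,0,255),1); cv2.putText(im,str(y+i),(6,int(i*s)+4),0,.3,(0,0,255),1)
        out.append(im[:304])
    cv2.imwrite(f"pics/{tag}.png",np.hstack(out))
E
python3 -c "
from h import *
snap('k1');o=ctrl.get_obs();print(o['qpos'],o['force'],o['moment'])"
```

```text
[2.15408740e-01 4.35509771e-01 1.68986772e+00 1.21197568e-03
 1.01532406e+00 7.07003709e-02] [-5.30009187 -0.65618334  2.31492869] [-0.23605398  1.41939025 -0.04351029]
```

View pics/k1.png

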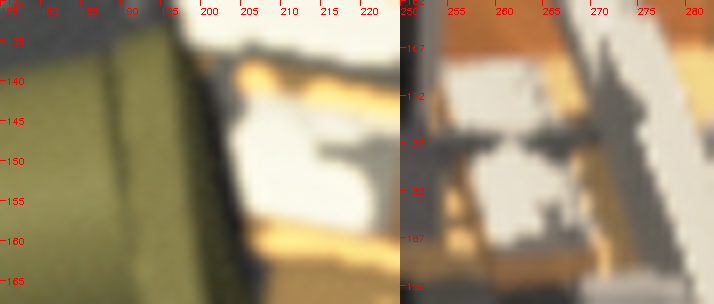

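Run:
```python
from h import *
C=cams();p=json.load(open("jig.json"))
for J in[(-33,84,45),(-33,93,45),(-31,84,45),(-31,72,45),(-55,93,45),(-55,84,45),(-10,84,45)]: print(J,*[proj(C[n],j2w(p,J)).round(1) for n in C])
a=cv2.resize(cv2.imread("pics/top1.png")[260:410,100:380],(560,300),interpolation=cv2.INTER_CUBIC)
b=cv2.resize(cv2.imread("pics/side1.png")[160:300,160:300],(300,300),interpolation=cv2.INTER_CUBIC)[:,:240]
cv2.imwrite("pics/z0.png",np.hstack([a,b]))
```

```text
(-33, 84, 45) [261.3 176.6] [202.1 148.2]
(-33, 93, 45) [260.9 175.2] [198.9 147.5]
(-31, 84, 45) [261.9 176.5] [202.2 147.5]
(-31, 72, 45) [262.5 178.4] [206.5 148.4]
(-55, 93, 45) [255.1 175.7] [197.2 155.4]
(-55, 84, 45) [255.5 177.1] [200.5 156. ]
(-10, 84, 45) [267.4 176.1] [203.8 140. ]
```

View pics/z0.png

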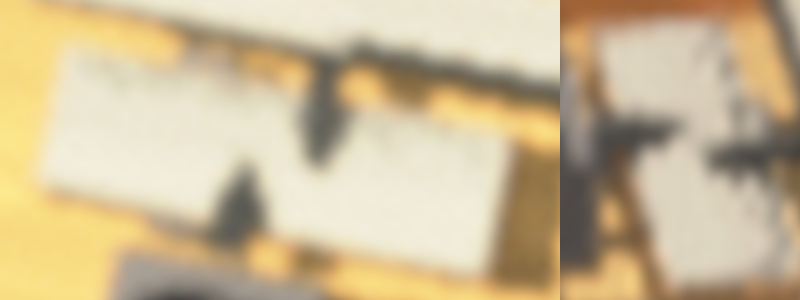

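Request:
play_rows(steps=[[[0, 0, 0, 0, 0, 0.1, 0.3], [0, 0, 0, 0, 0, 0.2, 0.3], [0, 0, 0, 0, 0, 0.3, 0.3], [0, 0, 0, 0, 0, 0.4, 0.3], [0, 0, 0, 0, 0, 0.5, 0.3], [0, 0, 0, 0, 0, 0.6, 0.3], [0, 0, 0, 0, 0, 0.7, 0.3], [0, 0, 0, 0, 0, 0.7, 0.3], [0, 0, 0, 0, 0, 0.7, 0.3], [0, 0, 0, 0, 0, 0.7, 0.65], [0, 0, 0, 0, 0, 0.7, 0.65], [0, 0, 0, 0, 0, 0.7, 0.65], [0, 0, -4, 0, 0, 0.7, 0.65], [0, 0, -8, 0, 0, 0.7, 0.65], [0, 0, -12, 0, 0, 0.7, 0.65]]])

```text
time_s: 5.73
ee_pos: [0.5174, 0.1507, 0.1863]
eef_rot: [-3.141, 0.0, -0.555]
force: [-0.6, 0.3, 0.4]
grip_width: 0.0609
```

Request:
play_rows(steps=[[[13.2, 21.2, -2, 0, 0, 0, 0.65], [13.2, 21.2, -2, 0, 0, 0, 0.65], [13.2, 21.2, -2, 0, 0, 0, 0.65], [13.2, 21.2, -2, 0, 0, 0, 0.65], [13.2, 21.2, -2, 0, 0, 0, 0.65], [13.2, 21.2, -2, 0, 0, 0, 0.65], [13.2, 21.2, -2, 0, 0, 0, 0.65], [13.2, 21.2, -2, 0, 0, 0, 0.65], [13.2, 21.2, -2, 0, 0, 0, 0.65]]])

```text
time_s: 6.48
ee_pos: [0.5179, -0.0988, 0.206]
eef_rot: [-3.141, 0.0, -0.555]
force: [-1.0, -0.2, -0.3]
grip_width: 0.0609
```

```bash
python3 -c "
from h import *
snap('k2');print(ctrl.get_obs()['time_s'])"
```

```text
6.7833
```

View pics/k2.png

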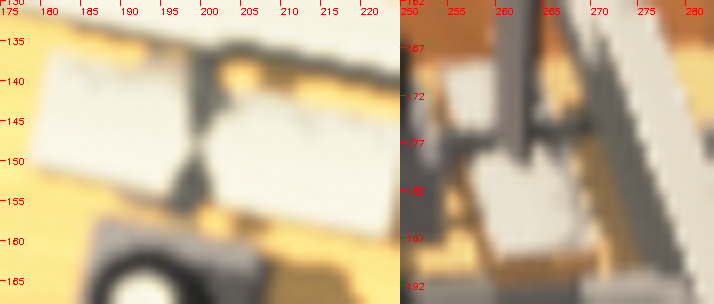

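```bash
cat >> h.py <<'E'
def rect(c,f,p,s=10,x0=-70,x1=-5,y0=60,y1=120,z=45):
    "rectify plane z: columns=jig y (rising right), rows=jig x (rising down), s px/mm"
    J=[(x0,y0),(x1,y0),(x1,y1),(x0,y1)]
    src=np.float32([proj(c,j2w(p,(a,b,z))) for a,b in J]); dst=np.float32([[(b-y0)*s,(a-x0)*s] for a,b in J])
    return cv2.warpPerspective(f,cv2.getPerspectiveTransform(src,dst),((y1-y0)*s,(x1-x0)*s),flags=cv2.INTER_CUBIC)
E
python3 - <<'E'
from h import *
p=json.load(open("jig.json"))
c=ctrl.camera("top");f=np.mean([c["frame"].astype(float)]+[ctrl.camera("top")["frame"].astype(float) for _ in range(4)],0).astype(np.float32)
r=rect(c,f,p); cv2.imwrite("pics/r2.png",r)
g=r.mean(2)
for x in range(-54,-12,2):
    w=g[int((x+69)*10):int((x+71)*10)].mean(0)[150:480]
    d=np.clip(190-w,0,None); ys=75+np.arange(330)/10
    k=np.argmin(w); m=np.abs(ys-ys[k])<7; 
    print(x,"min",ys[k].round(1),w[k].round(),"cen",(ys[m]@d[m]/max(d[m].sum(),1e-9)).round(2),"wid",(d[m]>40).sum()/10)
E
```

```text
-54 min 92.1 103.0 cen 92.4 wid 13.0
-52 min 90.9 101.0 cen 91.16 wid 13.2
-50 min 90.4 99.0 cen 90.59 wid 12.9
-48 min 90.6 95.0 cen 90.56 wid 12.0
-46 min 91.3 94.0 cen 90.76 wid 10.9
-44 min 91.6 98.0 cen 90.95 wid 9.6
-42 min 91.5 108.0 cen 91.15 wid 7.3
-40 min 91.5 122.0 cen 91.27 wid 5.2
-38 min 91.4 142.0 cen 91.36 wid 2.6
-36 min 91.6 165.0 cen 91.47 wid 0.0
-34 min 91.9 181.0 cen 91.92 wid 0.0
-32 min 92.4 180.0 cen 92.5 wid 0.0
-30 min 92.6 164.0 cen 92.69 wid 0.0
-28 min 92.7 143.0 cen 92.66 wid 2.4
-26 min 92.7 126.0 cen 92.58 wid 4.7
-24 min 92.8 115.0 cen 92.52 wid 6.3
-22 min 92.9 109.0 cen 92.47 wid 7.4
-20 min 93.1 107.0 cen 92.32 wid 9.3
-18 min 92.6 106.0 cen 92.14 wid 11.9
-16 min 92.5 108.0 cen 92.21 wid 12.6
-14 min 92.7 109.0 cen 92.56 wid 12.5[ WARN:0@7.394] global loadsave.cpp:1063 imwrite_ Unsupported depth image for selected encoder is fallbacked to CV_8U.
```

View pics/r2.png

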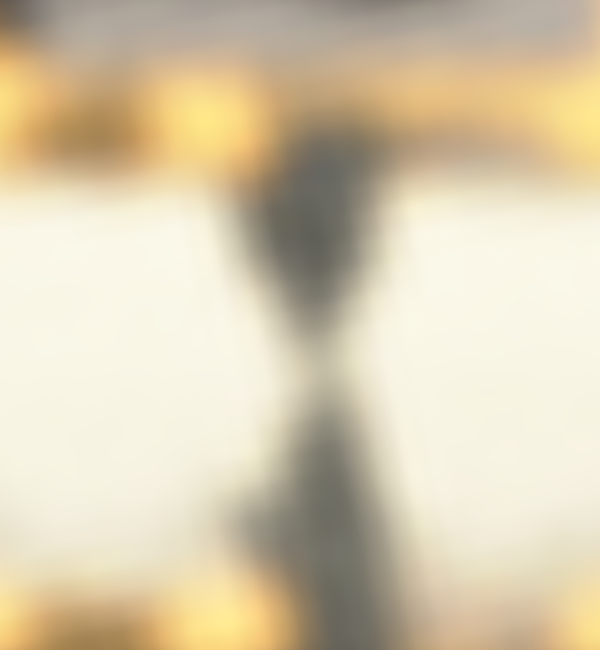

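Request:
play_rows(steps=[[[-13.15, -21.2, 2, 0, 0, 0, 0.65], [-13.15, -21.2, 4, 0, 0, 0, 0.65], [-13.15, -21.2, 6, 0, 0, 0, 0.65], [-13.15, -21.2, 6, 0, 0, 0, 0.65], [-13.15, -21.2, 6, 0, 0, 0, 0.65], [-13.15, -21.2, 6, 0, 0, 0, 0.65], [-13.15, -21.2, 6, 0, 0, 0, 0.65], [-13.15, -21.2, 6, 0, 0, 0, 0.65], [-13.15, -21.2, 8, 0, 0, 0, 0.65], [-13.15, -21.2, 12, 0, 0, 0, 0.65], [-13.15, -21.2, 14.1, 0, 0, 0, 0.65], [-13.15, -21.2, 14.1, 0, 0, 0, 0.65], [-13.15, -21.2, 14.1, 0, 0, 0, 0.65], [-13.15, -21.2, 14.1, 0, 0, 0, 0.3], [-13.15, -21.2, 14.1, 0, 0, 0, 0.3], [-13.15, -21.2, 14.1, 0, 0, 0, 0.3], [-13.15, -21.2, 14.1, 0, 0, 0, 0.3]]])

```text
time_s: 8.45
ee_pos: [0.5177, 0.1511, 0.0664]
eef_rot: [-3.14, 0.001, -0.555]
force: [-23.6, 14.9, 18.5]
grip_width: 0.0376
```

Request:
play_rows(steps=[[[0, 0, 0, 0, 0, 0, 0.3], [0, 0, 0, 0, 0, -0.05, 0.3], [0, 0, 0, 0, 0, -0.1, 0.3], [0, 0, 0, 0, 0, -0.1, 0.3], [0, 0, 0, 0, 0, -0.1, 0.3]]])

```text
time_s: 8.87
ee_pos: [0.5174, 0.1513, 0.0666]
eef_rot: [-3.14, 0.001, -0.456]
force: [-4.7, 2.6, 0.3]
grip_width: 0.0378
```

Request:
play_rows(steps=[[[0, 0, 0, 0, 0, 0, 0.65], [0, 0, 0, 0, 0, 0, 0.65], [0, 0, 0, 0, 0, 0, 0.65], [0, 0, -4, 0, 0, 0, 0.65], [0, 0, -8, 0, 0, 0, 0.65], [0, 0, -11, 0, 0, 0, 0.65], [2, 1.5, -12, 0, 0, 0.12, 0.65], [4, 3, -12, 0, 0, 0.24, 0.65], [6, 4.5, -12, 0, 0, 0.36, 0.65], [8, 6, -12, 0, 0, 0.48, 0.65], [10, 7.4, -12, 0, 0, 0.6, 0.65], [12, 8.9, -12, 0, 0, 0.72, 0.65], [14, 10.4, -12, 0, 0, 0.84, 0.65], [16, 11.9, -12, 0, 0, 0.96, 0.65], [17.9, 13.3, -12, 0, 0, 1.08, 0.65], [17.9, 13.3, -12, 0, 0, 1.2, 0.65], [17.9, 13.3, -12, 0, 0, 1.303, 0.65], [17.9, 13.3, -12, 0, 0, 1.303, 0.65], [17.9, 13.3, -12, 0, 0, 1.303, 0.65]]])

```text
time_s: 10.45
ee_pos: [0.6196, -0.0473, 0.1861]
eef_rot: [3.141, 0.002, -1.756]
force: [-0.3, 0.2, -0.3]
grip_width: 0.0613
```

```bash
python3 - <<'E' 2>/dev/null
from h import *
p=json.load(open("jig.json"))
c=ctrl.camera("top");f=np.mean([c["frame"].astype(float)]+[ctrl.camera("top")["frame"].astype(float) for _ in range(4)],0).astype(np.float32)
np.save("f3.npy",f)
r=rect(c,f,p)
g=r.mean(2)
for x in range(-44,-18,2):
    w=g[int((x+69)*10):int((x+71)*10)].mean(0)[150:480]
    d=np.clip(190-w,0,None); ys=75+np.arange(330)/10
    k=np.argmin(w); m=np.abs(ys-ys[k])<7; 
    print(x,"min",ys[k].round(1),w[k].round(),"cen",(ys[m]@d[m]/max(d[m].sum(),1e-9)).round(2))
s=ctrl.camera("side")["frame"][130:240,215:335]
s=cv2.resize(s,None,fx=3.5,fy=3.5,interpolation=cv2.INTER_CUBIC)
t=f[90:200,170:310].astype(np.uint8);t=cv2.resize(t,None,fx=2.7,fy=3.5*1,interpolation=cv2.INTER_CUBIC)
r8=cv2.resize(np.clip(r,0,255).astype(np.uint8),(355,385))
cv2.imwrite("pics/k3.png",np.hstack([s[:385],r8]))
print(s.shape,ctrl.get_obs()['time_s'],ctrl.get_obs()['qpos'])
E
```

```text
-44 min 91.4 103.0 cen 90.96
-42 min 91.4 113.0 cen 91.18
-40 min 91.4 130.0 cen 91.27
-38 min 91.4 152.0 cen 91.33
-36 min 91.6 177.0 cen 91.47
-34 min 91.8 194.0 cen 0.0
-32 min 92.3 196.0 cen 0.0
-30 min 92.0 182.0 cen 91.99
-28 min 91.7 158.0 cen 91.47
-26 min 91.0 136.0 cen 91.13
-24 min 90.9 121.0 cen 90.93
-22 min 91.1 115.0 cen 90.89
-20 min 91.2 111.0 cen 90.77
(385, 420, 3) 10.75 [-0.13564939  0.47473751  1.32559929  0.00216035  1.34171886  1.62158602]
```

View pics/k3.png

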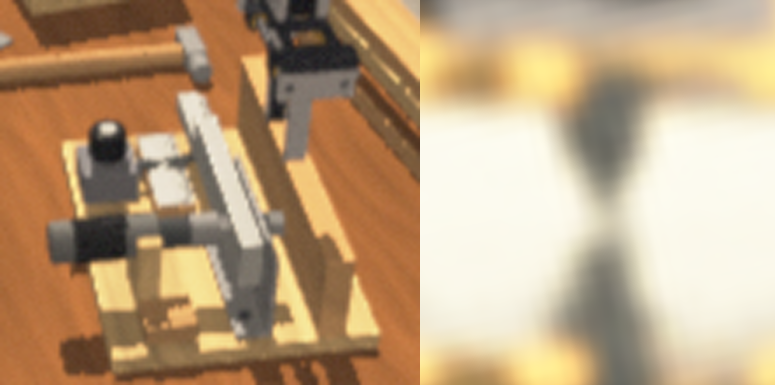

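Request:
play_rows(steps=[[[0, 0, 3, 0, 0, 0, 0.65], [0, 0, 6, 0, 0, 0, 0.65], [0, 0, 8, 0, 0, 0, 0.65], [0, 0, 9.5, 0, 0, 0, 0.65], [0, 0, 11, 0, 0, 0, 0.65], [0, 0, 11.8, 0, 0, 0, 0.65], [0, 0, 11.8, 0, 0, 0, 0.65], [0, 0, 11.8, 0, 0, 0, 0.65]]])

```text
time_s: 11.42
ee_pos: [0.6197, -0.0468, 0.0686]
eef_rot: [3.141, 0.002, -1.757]
force: [0.9, 0.0, 0.1]
grip_width: 0.0613
```

Request:
play_rows(steps=[[[0, 0, 0, 0, 0, 0, 0.15], [0, 0, 0, 0, 0, 0, 0.15], [0, 0, 0, 0, 0, 0, 0.15], [0, 0, 0, 0, 0, 0, 0.15], [0, 0, 0, 0, 0, 0, 0.15], [0, 0, 0, 0, 0, 0, 0.15], [0, 0, 0, 0, 0, 0, 0.15], [0, 0, 0, 0, 0, 0, 0.15], [0, 0, 0, 0, 0, 0, 0.15], [0, 0, 0, 0, 0, 0, 0.15]]], force=20)

```text
time_s: 12.25
ee_pos: [0.62, -0.0455, 0.0688]
eef_rot: [3.142, 0.004, -1.757]
force: [1.1, 8.0, 0.9]
grip_width: 0.024
```

Request:
play_rows(steps=[[[0, 0, 0, 0, 0, 0, 0.1], [0, 0, 0, 0, 0, 0, 0.1], [0, 0, 0, 0, 0, 0, 0.1], [0, 0, 0, 0, 0, 0, 0.1], [0, 0, 0, 0, 0, 0, 0.1], [0, 0, 0, 0, 0, 0, 0.1]]], force=45)

```text
time_s: 12.75
ee_pos: [0.62, -0.0454, 0.0688]
eef_rot: [3.142, 0.004, -1.757]
force: [0.2, 1.3, 1.7]
grip_width: 0.0234
```

```bash
python3 - <<'E' 2>/dev/null
from h import *
a=ctrl.get_obs()
p=json.load(open("jig.json"))
c=ctrl.camera("top")
for k in range(18): fr=ctrl.camera("top")["frame"]
b=ctrl.get_obs()
for o in(a,b): print(o["time_s"],o["grip_width"],o["ee_pos"].round(4),o["eef_rot"].round(4),o["force"].round(1),o["moment"].round(2))
g=rect(c,np.mean([fr,c["frame"]],0).astype(np.float32),p).mean(2)
for x in range(-40,-20,2):
    w=g[int((x+69)*10):int((x+71)*10)].mean(0)[150:480]; print(x,75+np.argmin(w)/10,w.min())
w=np.array(b["ee_pos"][:2])-p[:2];a=p[2];print("jig xy",w@[np.cos(a),np.sin(a)],w@[-np.sin(a),np.cos(a)])
s=ctrl.camera("side")["frame"][140:220,240:330]
cv2.imwrite("pics/b1.png",np.hstack([cv2.resize(s,(450,400),interpolation=cv2.INTER_CUBIC),cv2.resize(fr[100:200,180:265],(340,400),interpolation=cv2.INTER_CUBIC)]))
E
```

```text
12.75 0.0234445974959243 [ 0.62   -0.0454  0.0688] [ 3.1416  0.004  -1.7569] [0.2 1.3 1.7] [ 0.4   0.08 -0.03]
13.7 0.023512912802197798 [ 0.62   -0.0455  0.0688] [ 3.1416  0.0039 -1.7569] [ 0.3  4.  -1.3] [ 0.68  0.05 -0.06]
-40 91.4 131.71593
-38 91.4 152.89987
-36 91.6 175.94576
-34 91.8 194.16779
-32 92.1 198.05168
-30 92.3 183.32521
-28 92.2 159.5464
-26 91.0 136.8345
-24 90.8 121.4316
-22 91.0 115.40442
jig xy 0.04400444902968285 -0.08366640722444565
```

View pics/b1.png

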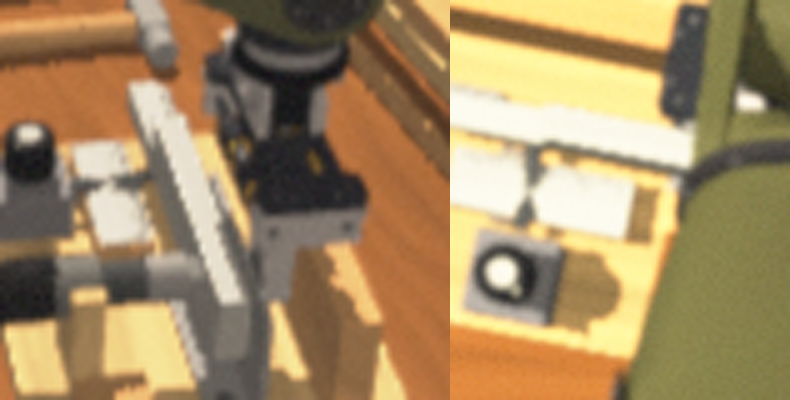

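Request:
play_rows(steps=[[[0, 0, 0, 0, 0, 0, 0.1], [0, 0, 0, 0, 0, 0, 0.1], [0, 0, 0, 0, 0, 0, 0.1], [0, 0, 0, 0, 0, 0, 0.1], [0, 0, 0, 0, 0, 0, 0.1], [0, 0, 0, 0, 0, 0, 0.1], [0, 0, 0, 0, 0, 0, 0.1], [0, 0, 0, 0, 0, 0, 0.1], [0, 0, 0, 0, 0, 0, 0.1], [0, 0, 0, 0, 0, 0, 0.1], [0, 0, 0, 0, 0, 0, 0.1], [0, 0, 0, 0, 0, 0, 0.1], [0, 0, 0, 0, 0, 0, 0.1], [0, 0, 0, 0, 0, 0, 0.1], [0, 0, 0, 0, 0, 0, 0.1], [0, 0, 0, 0, 0, 0, 0.1], [0, 0, 0, 0, 0, 0, 0.1], [0, 0, 0, 0, 0, 0, 0.1], [0, 0, 0, 0, 0, 0, 0.1], [0, 0, 0, 0, 0, 0, 0.1]]], force=55)

```text
time_s: 15.42
ee_pos: [0.62, -0.0455, 0.0688]
eef_rot: [3.142, 0.004, -1.757]
force: [0.7, 3.9, -0.8]
grip_width: 0.0234
```

Run:
```python
from h import *
for i in range(3):
    o=ctrl.get_obs();print(o["time_s"],o["grip_width"],o["ee_pos"].round(4),o["eef_rot"].round(4),o["force"].round(1),o["moment"].round(2))
    for k in range(12): ctrl.camera("top")
```

```text
15.4167 0.02341651684560483 [ 0.62   -0.0455  0.0688] [ 3.1416  0.0039 -1.7569] [ 0.7  3.9 -0.8] [ 0.57  0.04 -0.05]
16.0167 0.02360256078847166 [ 0.62   -0.0455  0.0688] [-3.1416  0.0039 -1.7569] [ 0.5  2.1 -0.7] [ 0.6   0.05 -0.01]
16.6167 0.02372429761552999 [ 0.62   -0.0455  0.0688] [ 3.1416  0.0039 -1.7569] [ 0.8  2.5 -1.1] [ 0.58 -0.04 -0.02]
```

```bash
python3 -c "
from station import ctrl
print(ctrl.hand_in())"
```

```text
the job is handed in; nothing more can be done
None
```

The pointer is on the mark, the knob is released and the bolt head is gripped still; I handed the job in at about 17 s.

- **Knob:** I gripped it from above and turned it 1.9 rad. The top view then showed the pointer about 1 mm past the mark, so I turned it back 0.1 rad and let go.
- **Alignment check:** At the last check, taken while gripping the bolt, the mark tip was at about jig y 91.5 mm. The pointer tip read between 91 and 92, so they agree to within about 0.5–0.7 mm. That is about as fine as the picture allows.
- **Bolt:** I reached down into the gap without touching anything and closed the fingers across two flats. They stopped at 24.0 mm at 20 N. I then tightened to 55 N. Over about 4 s the width stayed at 23.4–23.7 mm, the arm pose did not change, and force and moment were steady. I took this as the head being held still, because I could not see the bolt's angle directly.
- **Disagreement:** My first readings of how far the pointer was from the mark differed between views, about 20 mm from the top and about 12–16 mm from the side. I trusted the top view, and the later look with the arm out of the way confirmed it.
- **Loose things:** I moved none of them on purpose and the arm met no unexpected contact there. I did not measure each one again at the end.

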